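# Set up the vacuum filtration manifold

## Task

Get the filtration manifold ready: first turn the valve knob, down inside the guard of the control box, clockwise until it is fully shut; with it shut, stand a plastic sleeve in each of the three stations and then a filter cup in a sleeve for every cup there is, closing each station left without a cup with a stopper, all of them resting loosely upright under their own weight and never pressed in, because tapers that are pushed home jam. Then turn the valve anticlockwise until it is fully open, and leave the other things on the bench undisturbed.

Things in the scene. Friction and masses are not known exactly. Their poses are not given: they have to be found in the camera images.
- manifold: fixed unit: a steel manifold box 340 mm (its x) by 90 mm by 50 mm high with three conical station collars on top, and on its -y side, joined by a pipe, the control box, 130 by 130 mm, 116 mm high, centred 150 mm from the row of stations. Origin: on the bench under the middle station; z up. It stands elsewhere, turned a little, at every start
- valve (a joint): valve knob at the bottom of a 56 mm deep well, reached through the round guard opening, 80 mm across, in the top of the control box. 0 = fully shut, at its clockwise stop seen from above; 1.5 rad = fully open, at its anticlockwise stop. Friction about 0.07 N m, stays where it is left; starts part open. Small black marks beside the opening show where its white line points, shut and open
- valve_grip (a point): grip point on the knob's axis: the knob is a black upright bar 44 mm long, 14 mm wide, 34 mm tall, on a 40 mm disc. Point: 26 mm above the disc's face, 8 mm below the bar's top, 24 mm below the guard's rim. x along the bar to its white-lined end, z up. Shut, the bar lies along the manifold's x; opening turns it anticlockwise about z
- station1 (a point): centre of the mouth of a station: a fixed upright steel collar on the manifold, 60 mm across outside, 26 mm deep, its tapered bore 52 mm across at this mouth and 42 mm at the bottom. The three stand in a row, 105 mm apart along the manifold's x; mouths 76 mm above the bench. z up
- station2 (a point): centre of the mouth of a station: a fixed upright steel collar on the manifold, 60 mm across outside, 26 mm deep, its tapered bore 52 mm across at this mouth and 42 mm at the bottom. The three stand in a row, 105 mm apart along the manifold's x; mouths 76 mm above the bench. z up
- station3 (a point): centre of the mouth of a station: a fixed upright steel collar on the manifold, 60 mm across outside, 26 mm deep, its tapered bore 52 mm across at this mouth and 42 mm at the bottom. The three stand in a row, 105 mm apart along the manifold's x; mouths 76 mm above the bench. z up
- tray: fixed polished steel tray, 300 mm (x) by 520 mm (y), floor 3 mm thick, rim 10 mm high, in which the loose fittings stand at the start, about 115 mm apart in two rows of four, in any arrangement. Origin under its centre; it is moved and turned a little from start to start
- sleeve1_mid (a point): dark grey plastic adapter sleeve, 70 g, open at both ends, narrow end down, 56 mm high: outside a cone, 44 mm across at the foot, 58 mm at 34 mm up, then a straight band 66 mm across to grip; bore 36 mm across at the foot, 58 mm at the top. Point: on the axis, half-way up (28 mm); z up the axis. Resting loosely in a station, this point is about 8 mm above the station's mouth
- sleeve2_mid (a point): dark grey plastic adapter sleeve, 70 g, open at both ends, narrow end down, 56 mm high: outside a cone, 44 mm across at the foot, 58 mm at 34 mm up, then a straight band 66 mm across to grip; bore 36 mm across at the foot, 58 mm at the top. Point: on the axis, half-way up (28 mm); z up the axis. Resting loosely in a station, this point is about 8 mm above the station's mouth
- sleeve3_mid (a point): dark grey plastic adapter sleeve, 70 g, open at both ends, narrow end down, 56 mm high: outside a cone, 44 mm across at the foot, 58 mm at 34 mm up, then a straight band 66 mm across to grip; bore 36 mm across at the foot, 58 mm at the top. Point: on the axis, half-way up (28 mm); z up the axis. Resting loosely in a station, this point is about 8 mm above the station's mouth
- cup1_mid (a point): white porcelain filter cup, about 160 g, narrow end down, 92 mm high: a cone, 38 mm across at the foot, 60 mm at 56 mm up, straight-sided above, to grip; inside, a perforated plate 26 mm below the rim. Point: on the axis, half-way up (46 mm); z up the axis. Resting loosely in a fitted sleeve, it is about 30 mm above the station's mouth. Only 1 to 3 of the cups are there
- cup2_mid (a point): white porcelain filter cup, about 160 g, narrow end down, 92 mm high: a cone, 38 mm across at the foot, 60 mm at 56 mm up, straight-sided above, to grip; inside, a perforated plate 26 mm below the rim. Point: on the axis, half-way up (46 mm); z up the axis. Resting loosely in a fitted sleeve, it is about 30 mm above the station's mouth. Only 1 to 3 of the cups are there
- cup3_mid (a point): white porcelain filter cup, about 160 g, narrow end down, 92 mm high: a cone, 38 mm across at the foot, 60 mm at 56 mm up, straight-sided above, to grip; inside, a perforated plate 26 mm below the rim. Point: on the axis, half-way up (46 mm); z up the axis. Resting loosely in a fitted sleeve, it is about 30 mm above the station's mouth. Only 1 to 3 of the cups are there
- stopper1_mid (a point): solid dark grey plastic stopper, 100 g, narrow end down, 104 mm high: a cone like the cups', 38 mm across at the foot, 60 mm at 56 mm up, a 4 mm rim, then a round grip post 30 mm across from 60 mm up to the top. Point: on the axis, half-way up (52 mm); z up the axis. Resting loosely in a fitted sleeve, it is about 36 mm above the station's mouth. Spare stoppers stay put
- stopper2_mid (a point): solid dark grey plastic stopper, 100 g, narrow end down, 104 mm high: a cone like the cups', 38 mm across at the foot, 60 mm at 56 mm up, a 4 mm rim, then a round grip post 30 mm across from 60 mm up to the top. Point: on the axis, half-way up (52 mm); z up the axis. Resting loosely in a fitted sleeve, it is about 36 mm above the station's mouth. Spare stoppers stay put
- dish: closed glass petri dish of purple crystals, 90 mm across, 16 mm high, beyond the tray; origin under its centre. Not to be disturbed
- balance: pocket balance, 75 by 125 by 19 mm, beyond the tray; origin under its centre. Not to be disturbed
- tin: copper tin, 70 mm across, 75 mm high; origin under its centre. Not to be disturbed

How it is judged:
On the way, in this order (a step that is already met when the one before it is completed fails the run):
1. the valve is turned fully shut, against its stop (value of joint valve below 0.06 rad), for 0.3 s.
2. with the valve still shut, every station has a sleeve resting in it and a cup or a stopper resting in the sleeve, and every cup is in use (value of joint valve below 0.06 rad and ((horizontal distance between sleeve1_mid and station1 below 0.006 m and z of sleeve1_mid in the frame of station1 between 0.003 and 0.014 m and angle between sleeve1_mid's own z axis and vertical below 0.1 rad) or (horizontal distance between sleeve1_mid and station2 below 0.006 m and z of sleeve1_mid in the frame of station2 between 0.003 and 0.014 m and angle between sleeve1_mid's own z axis and vertical below 0.1 rad) or (horizontal distance between sleeve1_mid and station3 below 0.006 m and z of sleeve1_mid in the frame of station3 between 0.003 and 0.014 m and angle between sleeve1_mid's own z axis and vertical below 0.1 rad)) and ((horizontal distance between sleeve2_mid and station1 below 0.006 m and z of sleeve2_mid in the frame of station1 between 0.003 and 0.014 m and angle between sleeve2_mid's own z axis and vertical below 0.1 rad) or (horizontal distance between sleeve2_mid and station2 below 0.006 m and z of sleeve2_mid in the frame of station2 between 0.003 and 0.014 m and angle between sleeve2_mid's own z axis and vertical below 0.1 rad) or (horizontal distance between sleeve2_mid and station3 below 0.006 m and z of sleeve2_mid in the frame of station3 between 0.003 and 0.014 m and angle between sleeve2_mid's own z axis and vertical below 0.1 rad)) and ((horizontal distance between sleeve3_mid and station1 below 0.006 m and z of sleeve3_mid in the frame of station1 between 0.003 and 0.014 m and angle between sleeve3_mid's own z axis and vertical below 0.1 rad) or (horizontal distance between sleeve3_mid and station2 below 0.006 m and z of sleeve3_mid in the frame of station2 between 0.003 and 0.014 m and angle between sleeve3_mid's own z axis and vertical below 0.1 rad) or (horizontal distance between sleeve3_mid and station3 below 0.006 m and z of sleeve3_mid in the frame of station3 between 0.003 and 0.014 m and angle between sleeve3_mid's own z axis and vertical below 0.1 rad)) and ((horizontal distance between cup1_mid and station1 below 0.006 m and z of cup1_mid in the frame of station1 between 0.025 and 0.038 m and angle between cup1_mid's own z axis and vertical below 0.1 rad) or (horizontal distance between cup1_mid and station2 below 0.006 m and z of cup1_mid in the frame of station2 between 0.025 and 0.038 m and angle between cup1_mid's own z axis and vertical below 0.1 rad) or (horizontal distance between cup1_mid and station3 below 0.006 m and z of cup1_mid in the frame of station3 between 0.025 and 0.038 m and angle between cup1_mid's own z axis and vertical below 0.1 rad)) and ((horizontal distance between cup2_mid and station1 below 0.006 m and z of cup2_mid in the frame of station1 between 0.025 and 0.038 m and angle between cup2_mid's own z axis and vertical below 0.1 rad) or (horizontal distance between cup2_mid and station2 below 0.006 m and z of cup2_mid in the frame of station2 between 0.025 and 0.038 m and angle between cup2_mid's own z axis and vertical below 0.1 rad) or (horizontal distance between cup2_mid and station3 below 0.006 m and z of cup2_mid in the frame of station3 between 0.025 and 0.038 m and angle between cup2_mid's own z axis and vertical below 0.1 rad)) and ((horizontal distance between cup3_mid and station1 below 0.006 m and z of cup3_mid in the frame of station1 between 0.025 and 0.038 m and angle between cup3_mid's own z axis and vertical below 0.1 rad) or (horizontal distance between cup3_mid and station2 below 0.006 m and z of cup3_mid in the frame of station2 between 0.025 and 0.038 m and angle between cup3_mid's own z axis and vertical below 0.1 rad) or (horizontal distance between cup3_mid and station3 below 0.006 m and z of cup3_mid in the frame of station3 between 0.025 and 0.038 m and angle between cup3_mid's own z axis and vertical below 0.1 rad)) and ((horizontal distance between cup1_mid and station1 below 0.006 m and z of cup1_mid in the frame of station1 between 0.025 and 0.038 m and angle between cup1_mid's own z axis and vertical below 0.1 rad) or (horizontal distance between cup2_mid and station1 below 0.006 m and z of cup2_mid in the frame of station1 between 0.025 and 0.038 m and angle between cup2_mid's own z axis and vertical below 0.1 rad) or (horizontal distance between cup3_mid and station1 below 0.006 m and z of cup3_mid in the frame of station1 between 0.025 and 0.038 m and angle between cup3_mid's own z axis and vertical below 0.1 rad) or (horizontal distance between stopper1_mid and station1 below 0.006 m and z of stopper1_mid in the frame of station1 between 0.031 and 0.044 m and angle between stopper1_mid's own z axis and vertical below 0.1 rad) or (horizontal distance between stopper2_mid and station1 below 0.006 m and z of stopper2_mid in the frame of station1 between 0.031 and 0.044 m and angle between stopper2_mid's own z axis and vertical below 0.1 rad)) and ((horizontal distance between cup1_mid and station2 below 0.006 m and z of cup1_mid in the frame of station2 between 0.025 and 0.038 m and angle between cup1_mid's own z axis and vertical below 0.1 rad) or (horizontal distance between cup2_mid and station2 below 0.006 m and z of cup2_mid in the frame of station2 between 0.025 and 0.038 m and angle between cup2_mid's own z axis and vertical below 0.1 rad) or (horizontal distance between cup3_mid and station2 below 0.006 m and z of cup3_mid in the frame of station2 between 0.025 and 0.038 m and angle between cup3_mid's own z axis and vertical below 0.1 rad) or (horizontal distance between stopper1_mid and station2 below 0.006 m and z of stopper1_mid in the frame of station2 between 0.031 and 0.044 m and angle between stopper1_mid's own z axis and vertical below 0.1 rad) or (horizontal distance between stopper2_mid and station2 below 0.006 m and z of stopper2_mid in the frame of station2 between 0.031 and 0.044 m and angle between stopper2_mid's own z axis and vertical below 0.1 rad)) and ((horizontal distance between cup1_mid and station3 below 0.006 m and z of cup1_mid in the frame of station3 between 0.025 and 0.038 m and angle between cup1_mid's own z axis and vertical below 0.1 rad) or (horizontal distance between cup2_mid and station3 below 0.006 m and z of cup2_mid in the frame of station3 between 0.025 and 0.038 m and angle between cup2_mid's own z axis and vertical below 0.1 rad) or (horizontal distance between cup3_mid and station3 below 0.006 m and z of cup3_mid in the frame of station3 between 0.025 and 0.038 m and angle between cup3_mid's own z axis and vertical below 0.1 rad) or (horizontal distance between stopper1_mid and station3 below 0.006 m and z of stopper1_mid in the frame of station3 between 0.031 and 0.044 m and angle between stopper1_mid's own z axis and vertical below 0.1 rad) or (horizontal distance between stopper2_mid and station3 below 0.006 m and z of stopper2_mid in the frame of station3 between 0.031 and 0.044 m and angle between stopper2_mid's own z axis and vertical below 0.1 rad))), for 0.5 s.
3. the valve is turned fully open, against its other stop (value of joint valve above 1.42 rad), for 0.3 s.
At the end, for the whole second after the job is handed in: Valve past 1.42 rad; sleeves upright in all three stations (6 mm, 0.1 rad, middles 3 to 14 mm above the mouth); every cup present in a sleeve, a stopper in each station without one (6 mm, 0.1 rad, middles 25 to 38, stoppers' 31 to 44 mm above); all at rest (value of joint valve above 1.42 rad and ((horizontal distance between sleeve1_mid and station1 below 0.006 m and z of sleeve1_mid in the frame of station1 between 0.003 and 0.014 m and angle between sleeve1_mid's own z axis and vertical below 0.1 rad) or (horizontal distance between sleeve1_mid and station2 below 0.006 m and z of sleeve1_mid in the frame of station2 between 0.003 and 0.014 m and angle between sleeve1_mid's own z axis and vertical below 0.1 rad) or (horizontal distance between sleeve1_mid and station3 below 0.006 m and z of sleeve1_mid in the frame of station3 between 0.003 and 0.014 m and angle between sleeve1_mid's own z axis and vertical below 0.1 rad)) and ((horizontal distance between sleeve2_mid and station1 below 0.006 m and z of sleeve2_mid in the frame of station1 between 0.003 and 0.014 m and angle between sleeve2_mid's own z axis and vertical below 0.1 rad) or (horizontal distance between sleeve2_mid and station2 below 0.006 m and z of sleeve2_mid in the frame of station2 between 0.003 and 0.014 m and angle between sleeve2_mid's own z axis and vertical below 0.1 rad) or (horizontal distance between sleeve2_mid and station3 below 0.006 m and z of sleeve2_mid in the frame of station3 between 0.003 and 0.014 m and angle between sleeve2_mid's own z axis and vertical below 0.1 rad)) and ((horizontal distance between sleeve3_mid and station1 below 0.006 m and z of sleeve3_mid in the frame of station1 between 0.003 and 0.014 m and angle between sleeve3_mid's own z axis and vertical below 0.1 rad) or (horizontal distance between sleeve3_mid and station2 below 0.006 m and z of sleeve3_mid in the frame of station2 between 0.003 and 0.014 m and angle between sleeve3_mid's own z axis and vertical below 0.1 rad) or (horizontal distance between sleeve3_mid and station3 below 0.006 m and z of sleeve3_mid in the frame of station3 between 0.003 and 0.014 m and angle between sleeve3_mid's own z axis and vertical below 0.1 rad)) and ((horizontal distance between cup1_mid and station1 below 0.006 m and z of cup1_mid in the frame of station1 between 0.025 and 0.038 m and angle between cup1_mid's own z axis and vertical below 0.1 rad) or (horizontal distance between cup1_mid and station2 below 0.006 m and z of cup1_mid in the frame of station2 between 0.025 and 0.038 m and angle between cup1_mid's own z axis and vertical below 0.1 rad) or (horizontal distance between cup1_mid and station3 below 0.006 m and z of cup1_mid in the frame of station3 between 0.025 and 0.038 m and angle between cup1_mid's own z axis and vertical below 0.1 rad)) and ((horizontal distance between cup2_mid and station1 below 0.006 m and z of cup2_mid in the frame of station1 between 0.025 and 0.038 m and angle between cup2_mid's own z axis and vertical below 0.1 rad) or (horizontal distance between cup2_mid and station2 below 0.006 m and z of cup2_mid in the frame of station2 between 0.025 and 0.038 m and angle between cup2_mid's own z axis and vertical below 0.1 rad) or (horizontal distance between cup2_mid and station3 below 0.006 m and z of cup2_mid in the frame of station3 between 0.025 and 0.038 m and angle between cup2_mid's own z axis and vertical below 0.1 rad)) and ((horizontal distance between cup3_mid and station1 below 0.006 m and z of cup3_mid in the frame of station1 between 0.025 and 0.038 m and angle between cup3_mid's own z axis and vertical below 0.1 rad) or (horizontal distance between cup3_mid and station2 below 0.006 m and z of cup3_mid in the frame of station2 between 0.025 and 0.038 m and angle between cup3_mid's own z axis and vertical below 0.1 rad) or (horizontal distance between cup3_mid and station3 below 0.006 m and z of cup3_mid in the frame of station3 between 0.025 and 0.038 m and angle between cup3_mid's own z axis and vertical below 0.1 rad)) and ((horizontal distance between cup1_mid and station1 below 0.006 m and z of cup1_mid in the frame of station1 between 0.025 and 0.038 m and angle between cup1_mid's own z axis and vertical below 0.1 rad) or (horizontal distance between cup2_mid and station1 below 0.006 m and z of cup2_mid in the frame of station1 between 0.025 and 0.038 m and angle between cup2_mid's own z axis and vertical below 0.1 rad) or (horizontal distance between cup3_mid and station1 below 0.006 m and z of cup3_mid in the frame of station1 between 0.025 and 0.038 m and angle between cup3_mid's own z axis and vertical below 0.1 rad) or (horizontal distance between stopper1_mid and station1 below 0.006 m and z of stopper1_mid in the frame of station1 between 0.031 and 0.044 m and angle between stopper1_mid's own z axis and vertical below 0.1 rad) or (horizontal distance between stopper2_mid and station1 below 0.006 m and z of stopper2_mid in the frame of station1 between 0.031 and 0.044 m and angle between stopper2_mid's own z axis and vertical below 0.1 rad)) and ((horizontal distance between cup1_mid and station2 below 0.006 m and z of cup1_mid in the frame of station2 between 0.025 and 0.038 m and angle between cup1_mid's own z axis and vertical below 0.1 rad) or (horizontal distance between cup2_mid and station2 below 0.006 m and z of cup2_mid in the frame of station2 between 0.025 and 0.038 m and angle between cup2_mid's own z axis and vertical below 0.1 rad) or (horizontal distance between cup3_mid and station2 below 0.006 m and z of cup3_mid in the frame of station2 between 0.025 and 0.038 m and angle between cup3_mid's own z axis and vertical below 0.1 rad) or (horizontal distance between stopper1_mid and station2 below 0.006 m and z of stopper1_mid in the frame of station2 between 0.031 and 0.044 m and angle between stopper1_mid's own z axis and vertical below 0.1 rad) or (horizontal distance between stopper2_mid and station2 below 0.006 m and z of stopper2_mid in the frame of station2 between 0.031 and 0.044 m and angle between stopper2_mid's own z axis and vertical below 0.1 rad)) and ((horizontal distance between cup1_mid and station3 below 0.006 m and z of cup1_mid in the frame of station3 between 0.025 and 0.038 m and angle between cup1_mid's own z axis and vertical below 0.1 rad) or (horizontal distance between cup2_mid and station3 below 0.006 m and z of cup2_mid in the frame of station3 between 0.025 and 0.038 m and angle between cup2_mid's own z axis and vertical below 0.1 rad) or (horizontal distance between cup3_mid and station3 below 0.006 m and z of cup3_mid in the frame of station3 between 0.025 and 0.038 m and angle between cup3_mid's own z axis and vertical below 0.1 rad) or (horizontal distance between stopper1_mid and station3 below 0.006 m and z of stopper1_mid in the frame of station3 between 0.031 and 0.044 m and angle between stopper1_mid's own z axis and vertical below 0.1 rad) or (horizontal distance between stopper2_mid and station3 below 0.006 m and z of stopper2_mid in the frame of station3 between 0.031 and 0.044 m and angle between stopper2_mid's own z axis and vertical below 0.1 rad)) and linear speed of each of sleeve1, sleeve2, sleeve3, cup1, cup2, cup3, stopper1, stopper2 below 0.02 m/s); the robot touches nothing.
It fails at once if a sleeve, or what stands in it, is pressed into a station (over about 20 N of push) (contact force between any of sleeve1, sleeve2, sleeve3 and manifold above 60 N).
It fails at once if the dish, the balance or the tin is moved more than 20 mm (distance of any of dish, balance, tin from where it was at the start of the episode above 0.02 m).
Of cup1, cup2, cup3 only 1 to 3 are there at a start; the rules pass over those that are not, and their reading is None.
At some moment in a run one of sleeve1, sleeve2, sleeve3 may be knocked a few centimetres aside while the robot is not near it.
It also fails if it takes over 210 s, if anything falls off the work surface, if the arm or the gripper's body presses on something with over 40 N, if the wrist force passes 120 N, or if a joint passes its speed limit or range.

## Robot

A 6-joint arm with a two-finger parallel gripper is mounted at the origin on the work surface. World frame = base frame: x ahead of the robot, y to its left, z up, the work surface at z = 0. Lengths are in m, angles in rad, forces in N, time in s.
With the tool pointing down it reaches from about 0.25 to 0.725 m from the base axis. Payload 9.7 kg.
Tool frame: the origin (TCP) lies midway between the tips of the shut fingers; the grasp point (between the pads) lies 19 mm behind it; z points along the fingers, y is the line along which they close (so a half turn about z gives the same grasp; the last joint's range is limited). The gripper opens to 85 mm and grips with 20 to 120 N. Pads are 22 mm wide; open, the fingers measure 114 mm over their backs; the gripper's body (76 mm by 85 mm) begins 54 mm behind the grasp point. The pads swing forward as they close: fully open they stand 13 mm farther back than shut.
Start: joints at [-1.205, 0.087, 0.176, 1.66, 0, 1.571], TCP at [0.197, -0.514, 0.231] pointing down, gripper open.
Joint ranges: [-3.13, 3.13], [-0.85, 1.81], [-1.15, 1.24], [-2.2, 2.28], [-1.44, 1.52], [-3.14, 3.14]. Speed limits (rad/s): [2.22, 2.22, 2.57, 3.14, 3.14, 3.14].

## Interface

Orientations are given as a unit quaternion [x, y, z, w].
In Python, from plant import manip gives the robot as it stands. The module is installed in compiled form; this text tells all that it offers.
- The arm moves only by the tool play_rows, never from a script. Its argument "moves" is text: rows parted by semicolons, each of 7 numbers parted by spaces: the turn, a rotation vector about the world's x, y, z in rad, then the shift along the world's x, y, z in m, then the closure, from 0 (fully open) to 1 (shut). A call has 1 to 10 rows; each row shifts and turns the commanded pose from where the row before left it; what a row does not reach is not made up. A row lasts 1/10 s, in which the tool goes at most 50 mm and 8.59 degrees, less where a joint would pass 70% of its speed; a pose out of reach is approached as far as the arm can. A call is refused whole if a number of a shift passes 0.05 or a number of a turn 0.15, either way. A call with a gripper value outside its range is refused whole. The fingers move at their own pace and stop on an object; "grip_force" is the grip in N (left out, the last holds). Time passes only in rows, so rows that do not move let the fingers close. It gives the time, the measured TCP pose, the force, the opening and the grip force at its end, in the units of the state.
- manip.get_state(): the state, without advancing time (a new reading comes with each control period).
- manip.camera(name): name is "scene" or "top"; returns (picture, depth): 384x512x3 uint8, red, green, blue; 384x512 float32, m along the optical axis (not along the pixel's ray), 0 where there is no reading.
- manip.camera_params(name): a dict with "intrinsics" (3x3 intrinsics, pixels), "rvec" (rotation vector, rad) and "tvec" (3), from world to camera coordinates, as OpenCV has them. Camera axes: x right, y down, z forward; pixel columns grow to the right and rows downward; lengths in m; the calibration is good to about 2 mm. A picture is of the moment at which its call begins. camera_params takes no time and is no camera call.
- manip.job_done(): hands the job in; it is judged then, once.
The state is a dict: "t": time; "qpos": joint angles; "joint_vel": joint speeds; "joint_efforts": joint torques, N m; "ee_pos": TCP position; "tool_rot": TCP orientation; "ft_force": force on the tool from outside, world axes, zero at the start; "wrist_torque": the same for the moment, N m; "finger_gap": finger opening in m; "grip_force": force on a finger pad.
Only numpy, scipy, OpenCV 4.12 (cv2) and the standard library are available. Lean on these libraries where they do the work, as an engineer would, in place of code of your own. Each camera call takes 0.05 s, during which the arm holds its last target. There are 200 camera calls.

## Working session

There is one attempt and no reset: what is moved stays moved. The work goes in short steps, Python scripts to look and compute and a tool call to move; the robot and the scene stay as the last step left them, time stands still between calls to the robot, and variables do not carry over. Pictures are saved under pics/ and viewed, at most 14 in all, crops included, and the job is handed in when it is done.

Besides the shell and the picture viewer there is one more tool, called in YAML: its name, and indented under it one key for each argument. play_rows: Moves the arm, as the interface text tells. Its arguments: {"type":"object","properties":{"moves":{"type":"string"},"grip_force":{"type":"number"}},"required":["moves"]}

```bash
mkdir -p pics
cat > h.py <<'E'
import numpy as np, cv2
from plant import manip
def snap(n,f=None):
    p,d=manip.camera(n)
    if f: cv2.imwrite('pics/'+f,p[:,:,::-1])
    return p,d
def cal(n):
    c=manip.camera_params(n); R=cv2.Rodrigues(np.array(c['rvec'],float))[0]
    return np.array(c['intrinsics']),R,np.array(c['tvec'],float).ravel()
def cloud(n,d):
    K,R,t=cal(n); v,u=np.mgrid[:d.shape[0],:d.shape[1]]
    P=np.stack([(u-K[0,2])/K[0,0]*d,(v-K[1,2])/K[1,1]*d,d],-1)
    return (P-t)@R
def px(n,u,v,z):  # pixel to plane z
    K,R,t=cal(n); r=R.T@np.linalg.inv(K)@np.array([u,v,1.]); c=-R.T@t
    return c+r*(z-c[2])/r[2]
E
python3 - <<'E'
from h import *
for n in('scene','top'):
    p,d=snap(n,n+'0.png'); np.save(n+'0.npy',d); K,R,t=cal(n); print(n,K[0,0],-R.T@t,R[2])
print(manip.get_state())
E
```

```text
scene 494.49272591371385 [ 1.19760474 -0.77631285  1.14449165] [-0.43231665  0.52272812 -0.73475005]
top 455.6989836533513 [ 0.51103073 -0.01079799  1.31104512] [ 0.08041721  0.01065802 -0.99670431]
{'t': 0.1, 'qpos': array([-1.20499996e+00,  8.74271710e-02,  1.75226318e-01,  1.65979587e+00,
        2.50921385e-05,  1.57081421e+00]), 'joint_vel': array([-0.00010784, -0.00196712,  0.00056026, -0.00045025, -0.00011041,
        0.00061164]), 'joint_efforts': array([ 1.57262151e-03, -5.21561301e+01,  4.65654480e+01,  1.59647665e-02,
        2.82821412e-05, -7.30268624e-06]), 'ee_pos': array([ 0.19666713, -0.51342431,  0.23064846]), 'tool_rot': array([ 9.83322151e-01,  1.81871346e-01, -9.68330370e-05, -5.92470450e-04]), 'ft_force': array([-0.12508268, -0.82581253,  0.65947684]), 'wrist_torque': array([ 0.00393972,  0.00011312, -0.03021426]), 'grip_force': 0.0, 'finger_gap': 0.08553734268429007}
```

View pics/top0.png

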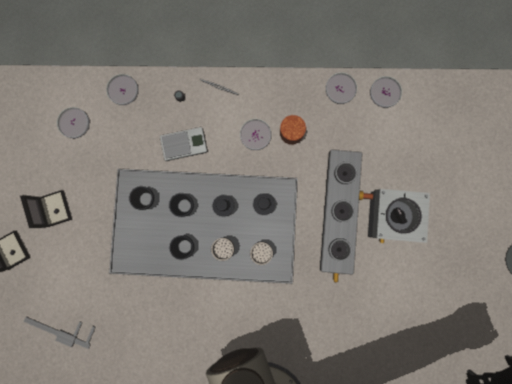

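View pics/scene0.png

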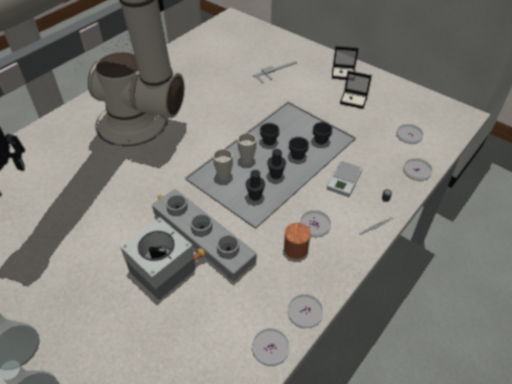

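The top view shows sleeves at (144,198), (183,205) and (182,247), stoppers at (225,205) and (265,204), and two cups at (223,248) and (262,252). The stations are at (346,173), (343,211) and (340,249), and the knob is near (402,215).

```bash
cat >> h.py <<'E'
from scipy.optimize import least_squares
def circ(P,c0,z,r,dz=.006,rad=.05):
    """fit circle of known radius r to the outer edge of points near height z"""
    Q=P.reshape(-1,3); m=(abs(Q[:,2]-z)<dz)&(np.hypot(Q[:,0]-c0[0],Q[:,1]-c0[1])<rad); q=Q[m,:2]
    if len(q)<5: return None
    c,rr=cv2.minEnclosingCircle(q.astype(np.float32))
    return np.round(c,4),round(rr,4),np.round(q.mean(0),4),m.sum(),round(Q[m,2].mean(),4)
E
python3 - <<'E'
from h import *
p=cv2.imread('pics/top0.png'); d=np.load('top0.npy'); P=cloud('top',d); S=cloud('scene',np.load('scene0.npy'))
L=dict(s1=(144,198,.059,.033),s2=(183,205,.059,.033),s3=(182,247,.059,.033),st1=(225,205,.107,.015),st2=(265,204,.107,.015),c1=(223,248,.095,.03),c2=(262,252,.095,.03),A=(346,173,.076,.03),B=(343,211,.076,.03),C=(340,249,.076,.03))
for k,(u,v,z,r) in L.items():
    c=px('top',u,v,z)[:2]; print(k,c.round(3),circ(P,c,z,r,rad=r+.012),'|',circ(S,c,z,r,rad=r+.012))
g=S.reshape(-1,3); print(np.median(P[300:330,100:200,2]),)
m=(abs(P[...,2]-.116)<.005); q=P[m][:,:2]; q=q[q[:,1]<-.1]
print('box',cv2.minAreaRect(q.astype(np.float32)),len(q))
m=(abs(P[...,2]-.05)<.004); q=P[m][:,:2]; q=q[(q[:,1]<-.17)]
print('mani',cv2.minAreaRect(q.astype(np.float32)),len(q))
a=cv2.resize(p[140:290,90:310],None,fx=3.6,fy=3.6,interpolation=2)
b=cv2.resize(p[140:290,310:450],None,fx=5.5,fy=5.5,interpolation=2)
b=cv2.resize(p[170:260,360:440],None,fx=7,fy=6.6,interpolation=2);b=np.clip(b*2.0,0,255).astype(np.uint8)
s=cv2.imread('pics/scene0.png')[210:300,110:210]; 
cv2.imwrite('pics/b.png',b); cv2.imwrite('pics/s.png',np.clip(cv2.resize(s,None,fx=6,fy=6,interpolation=2)*2.,0,255))
E
```

```text
s1 [0.577 0.331] (array([0.5792, 0.3391]), 0.0336, array([0.5804, 0.3405]), np.int64(146), np.float64(0.0588)) | (array([0.5794, 0.3391]), 0.036, array([0.5781, 0.3409]), np.int64(101), np.float64(0.0583))
s2 [0.559 0.222] (array([0.5615, 0.228 ]), 0.0333, array([0.5612, 0.2309]), np.int64(139), np.float64(0.0585)) | (array([0.5616, 0.2311]), 0.0364, array([0.5604, 0.2304]), np.int64(110), np.float64(0.058))
s3 [0.445 0.222] (array([0.4449, 0.2242]), 0.0338, array([0.4451, 0.2241]), np.int64(151), np.float64(0.0587)) | (array([0.4431, 0.2239]), 0.0374, array([0.447 , 0.2256]), np.int64(105), np.float64(0.058))
st1 [0.559 0.102] (array([0.5609, 0.111 ]), 0.015, array([0.5609, 0.1111]), np.int64(100), np.float64(0.1076)) | (array([0.5626, 0.1133]), 0.0174, array([0.5621, 0.1122]), np.int64(63), np.float64(0.107))
st2 [ 0.563 -0.004] (array([0.5666, 0.    ]), 0.015, array([ 0.5662, -0.0006]), np.int64(99), np.float64(0.1075)) | (array([0.5688, 0.0027]), 0.0172, array([5.677e-01, 5.000e-04]), np.int64(75), np.float64(0.1069))
c1 [0.445 0.106] (array([0.444 , 0.1082]), 0.0301, array([0.44
[... 662 characters left out ...]
at64(0.0758)) | (array([ 0.5509, -0.2134]), 0.0321, array([ 0.5502, -0.2124]), np.int64(135), np.float64(0.075))
C [ 0.446 -0.206] (array([ 0.4454, -0.2076]), 0.0301, array([ 0.445 , -0.2078]), np.int64(135), np.float64(0.0758)) | (array([ 0.4437, -0.2063]), 0.0319, array([ 0.4437, -0.2061]), np.int64(132), np.float64(0.0747))
0.0010998712877973342
box ((0.5388491153717041, -0.3649260997772217), (0.13188213109970093, 0.13019269704818726), 85.74958038330078) 1695
mani ((0.5486269593238831, -0.23605632781982422), (0.13106682896614075, 0.3401736617088318), 86.1540756225586) 2842[ WARN:0@0.539] global loadsave.cpp:1063 imwrite_ Unsupported depth image for selected encoder is fallbacked to CV_8U.
```

View pics/b.png

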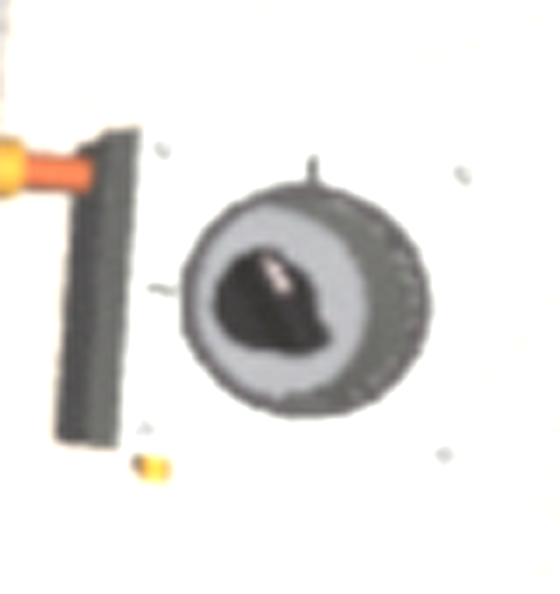

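The enlarged crop shows the shut mark above the opening (towards +x) and the open mark to the left (+y). The white-lined end of the bar points up and left, so the valve is about 0.5 rad open.

Run:
```python
from h import *
for n in('top','scene'):
    P=cloud(n,np.load(n+'0.npy')).reshape(-1,3)
    m=(np.hypot(P[:,0]-.539,P[:,1]+.364)<.03)&(abs(P[:,2]-.1)<.006); q=P[m]
    c=q.mean(0); w,V=np.linalg.eigh(np.cov(q[:,:2].T)); v=V[:,1]; v=v*np.sign(v[0])
    print(n,m.sum(),c.round(4),np.arctan2(v[1],v[0]),np.sqrt(w*12))
```

```text
top 96 [ 0.5389 -0.364   0.1   ] 0.5054993146264445 [0.01457971 0.04498217]
scene 96 [ 0.5397 -0.3639  0.0999] 0.5133342212042967 [0.01557384 0.04308866]
```

play_rows:
  moves: "0 0 0 0.043 0.019 0 0.58; 0 0 0 0.043 0.019 0 0.58; 0 0 0 0.043 0.019 0 0.58; 0 0 0 0.043 0.019 0 0.58; 0 0 0 0.043 0.019 0 0.58; 0 0 0 0.043 0.019 0 0.58; 0 0 0 0.043 0.019 0 0.58; 0 0 0 0.041 0.016 0 0.58; 0 0 0 0 0 0 0.58; 0 0 0 0 0 0 0.58"
  grip_force: 40

```text
t: 1.1
ee_pos: [0.5393, -0.364, 0.2301]
tool_rot: [0.983, 0.183, -0.001, -0.001]
ft_force: [0.1, -0.1, -0.3]
finger_gap: 0.0358
grip_force: 0.0
```

play_rows:
  moves: "0 0 0.142 0 0 -0.04 0.58; 0 0 0 0 0 -0.04 0.58; 0 0 0 0 0 -0.03 0.58; 0 0 0 0 0 -0.025 0.58; 0 0 0 0 0 -0.02 0.58; 0 0 0 0 0 0 0.58; 0 0 0 0 0 0 1; 0 0 0 0 0 0 1; 0 0 0 0 0 0 1; 0 0 0 0 0 0 1"

```text
t: 2.1
ee_pos: [0.5379, -0.365, 0.0774]
tool_rot: [0.968, 0.251, -0.0, 0.0]
ft_force: [-5.5, 0.8, 4.4]
finger_gap: 0.0134
grip_force: 41.5
```

play_rows:
  moves: "0 0 -0.1 0 0 0 1; 0 0 -0.1 0 0 0 1; 0 0 -0.1 0 0 0 1; 0 0 -0.1 0 0 0 1; 0 0 -0.1 0 0 0 1; 0 0 -0.1 0 0 0 1; 0 0 -0.05 0 0 0 1; 0 0 0 0 0 0 1; 0 0 0 0 0 0 1; 0 0 0 0 0 0 1"

```text
t: 3.1
ee_pos: [0.5381, -0.3643, 0.0775]
tool_rot: [0.998, -0.07, -0.0, -0.0]
ft_force: [-7.3, 3.2, 5.5]
finger_gap: 0.0133
grip_force: 63.3
```

Run:
```python
from h import *
s=manip.get_state(); print({k:np.round(s[k],3) for k in('qpos','ee_pos','tool_rot','ft_force','wrist_torque','finger_gap')})
R=cv2.Rodrigues; from scipy.spatial.transform import Rotation as T
x=T.from_quat(s['tool_rot']).apply([1,0,0]);print(np.arctan2(x[1],x[0]))
```

```text
{'qpos': array([-0.595,  0.321,  0.152,  1.402, -0.   ,  2.687]), 'ee_pos': array([ 0.538, -0.364,  0.077]), 'tool_rot': array([ 0.998, -0.07 , -0.   , -0.   ]), 'ft_force': array([-7.256,  3.184,  5.509]), 'wrist_torque': array([0.714, 1.35 , 1.296]), 'finger_gap': np.float64(0.013)}
-0.14041117781719625
```

play_rows:
  moves: "0 0 0 0 0 0 0.58; 0 0 0 0 0 0 0.58; 0 0 0 0 0 0 0.58; 0 0 0 0 0 0.03 0.58; 0 0 0 0 0 0.04 0.58; 0 0 0 0 0 0.045 0.58; 0 0 0.147 0 0 0.04 0.3; 0 0 0.149 0 0.04 0 0; 0 0 0.149 0 0.05 0 0; 0 0 0.149 0 0.05 0 0"

```text
t: 4.1
ee_pos: [0.5387, -0.2237, 0.2315]
tool_rot: [0.974, 0.226, 0.0, 0.0]
ft_force: [0.5, 0.1, -0.1]
finger_gap: 0.0852
grip_force: 0.0
```

play_rows:
  moves: "0 0 0.149 0 0.05 0 0; 0 0 0.149 0 0.05 0 0; 0 0 0.149 0 0.05 0 0; 0 0 0.149 0 0.05 0 0; 0 0 0.149 0.006 0.05 0 0; 0 0 0.149 0.007 0.05 0 0; 0 0 0.149 0.007 0.05 0 0; 0 0 0 0.007 0.05 0 0; 0 0 0 0.007 0.05 0 0; 0 0 0 0.007 0.05 0 0"

```text
t: 5.1
ee_pos: [0.5794, 0.2748, 0.2315]
tool_rot: [0.733, 0.68, 0.0, 0.0]
ft_force: [0.2, -0.3, 0.2]
finger_gap: 0.0853
grip_force: 0.0
```

Run:
```python
from h import *
p,d=snap('top'); P=cloud('top',d); p2,d2=snap('scene'); S=cloud('scene',d2)
cv2.imwrite('pics/chk1.png',np.hstack([cv2.resize(p[130:300,90:450],None,fx=1.4,fy=1.4)[:,:,::-1][:, :],]))
for k,c,z,r in(('s1',(.579,.339),.059,.033),('s2',(.5615,.229),.059,.033),('s3',(.4445,.224),.059,.033)):
    print(k,circ(P,c,z,r,rad=.045),'|',circ(S,c,z,r,rad=.045))
for n,P in(('t',P.reshape(-1,3)),('s',S.reshape(-1,3))):
    m=(np.hypot(P[:,0]-.539,P[:,1]+.364)<.03)&(abs(P[:,2]-.1)<.006); q=P[m]
    w,V=np.linalg.eigh(np.cov(q[:,:2].T)); v=V[:,1]; v=v*np.sign(v[0]); print(n,m.sum(),np.arctan2(v[1],v[0]))
```

```text
s1 (array([0.5751, 0.3193]), 0.0258, array([0.5726, 0.313 ]), np.int64(40), np.float64(0.0589)) | (array([0.576 , 0.3402]), 0.0358, array([0.5772, 0.3409]), np.int64(94), np.float64(0.0583))
s2 (array([0.5616, 0.2287]), 0.0333, array([0.5606, 0.2296]), np.int64(142), np.float64(0.0586)) | (array([0.5625, 0.2311]), 0.0371, array([0.5608, 0.2303]), np.int64(115), np.float64(0.058))
s3 (array([0.4453, 0.2236]), 0.0333, array([0.4451, 0.2245]), np.int64(140), np.float64(0.0588)) | (array([0.4425, 0.2254]), 0.0373, array([0.4453, 0.2249]), np.int64(107), np.float64(0.0581))
t 91 -0.05649927157918948
s 87 -0.06046953434725977
```

play_rows:
  moves: "0 0 0 -0.001 0.035 -0.01 0; 0 0 0 0 0.03 -0.04 0; 0 0 0 0 0 -0.05 0; 0 0 0 0 0 -0.04 0; 0 0 0 0 0 -0.04 0; 0 0 0 0 0 -0.03 0; 0 0 0 0 0 0 0; 0 0 0 0 0 0 1; 0 0 0 0 0 0 1; 0 0 0 0 0 0 1"
  grip_force: 25

```text
t: 6.2
ee_pos: [0.5796, 0.3382, 0.0238]
tool_rot: [0.734, 0.68, 0.002, 0.0]
ft_force: [1.7, 1.0, 4.1]
finger_gap: 0.0649
grip_force: 28.4
```

play_rows:
  moves: "0 0 0 0 0 0.02 1; 0 0 0 0 0 0.04 1; 0 0 0 0 0 0.05 1; 0 0 0 0 0 0.05 1; 0 0 0 0.007 -0.03 0.04 1; 0 0 0 0.007 -0.045 0 1; 0 0 0 0.007 -0.045 0 1; 0 0 0 0.007 -0.045 0 1; 0 0 0 0.007 -0.045 0 1; 0 0 0 0.007 -0.045 0 1"

```text
t: 7.2
ee_pos: [0.6205, 0.0811, 0.2226]
tool_rot: [0.733, 0.68, 0.001, 0.001]
ft_force: [1.1, -1.0, -0.5]
finger_gap: 0.0654
grip_force: 28.2
```

play_rows:
  moves: "0 0 0 0.007 -0.045 0 1; 0 0 0 0.007 -0.045 0 1; 0 0 0 0.007 -0.045 0 1; 0 0 0 0.007 -0.045 0 1; 0 0 0 0.006 -0.045 0 1; 0 0 0 0 -0.045 0 1; 0 0 0 0 -0.035 0 1; 0 0 0 0 0 -0.03 1; 0 0 0 0 0 -0.03 1; 0 0 0 0 0 0 1"

```text
t: 8.2
ee_pos: [0.6527, -0.2221, 0.1574]
tool_rot: [0.734, 0.679, -0.001, -0.002]
ft_force: [-0.1, 0.2, -0.8]
finger_gap: 0.0654
grip_force: 28.3
```

```bash
cat >> h.py <<'E'
def st():
    s=manip.get_state(); print(round(s['t'],2),np.round(s['ee_pos'],4),np.round(s['ft_force'],1),'gap',round(float(s['finger_gap']),4),'v',np.abs(s['joint_vel']).max().round(3),'q',np.round(s['qpos'],2))
def look(k,c,z,r,tag=''):
    for n in('top','scene'):
        p,d=snap(n,f'{tag}{n}.png' if tag else None); print(n,circ(cloud(n,d),c,z,r,rad=r+.015))
E
python3 - <<'E'
from h import *
st(); p,d=snap('top'); p2,d2=snap('scene'); st()
foot=.1574-.0208
print(circ(cloud('top',d),(.6527,-.222),foot+.056,.033,rad=.05,dz=.005)); print(circ(cloud('scene',d2),(.6527,-.222),foot+.056,.033,rad=.05,dz=.005))
cv2.imwrite('pics/p1.png',np.hstack([cv2.resize(p2[150:300,110:290],None,fx=3.,fy=3.)[:,:,::-1]]))
E
```

```text
8.2 [ 0.6527 -0.2221  0.1574] [-0.1  0.2 -0.8] gap 0.0654 v 0.089 q [-0.33  0.43  0.44  1.59  0.    1.32]
8.3 [ 0.6542 -0.222   0.1623] [0.7 0.6 0.6] gap 0.0649 v 0.041 q [-0.33  0.42  0.45  1.59 -0.    1.32]
(array([ 0.6445, -0.2076]), 0.0366, array([ 0.6479, -0.1965]), np.int64(62), np.float64(0.1923))
(array([ 0.6519, -0.2251]), 0.0472, array([ 0.6508, -0.2336]), np.int64(126), np.float64(0.1932))
```

View pics/p1.png

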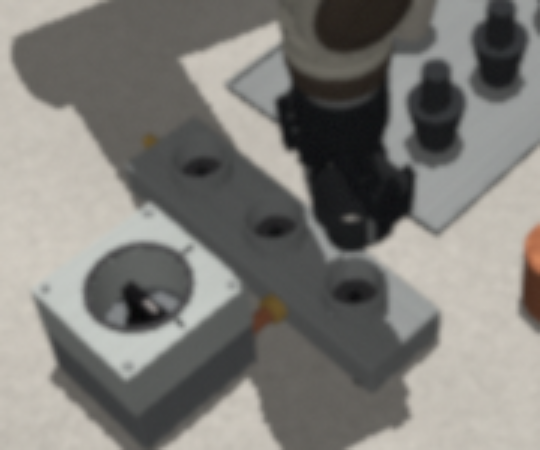

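The sleeve hangs upright above the far station, whose mouth is at about (355,285) in the crop. I'll lower it.

play_rows:
  moves: "0 0 0 0.001 0 -0.03 1; 0 0 0 0 0 -0.02 1; 0 0 0 0 0 -0.015 1; 0 0 0 0 0 -0.01 1; 0 0 0 0 0 -0.006 1; 0 0 0 0 0 -0.002 1; 0 0 0 0 0 0 1; 0 0 0 0 0 0 1; 0 0 0 0 0 0 1"

```text
t: 9.2
ee_pos: [0.6553, -0.2241, 0.0804]
tool_rot: [0.734, 0.679, -0.001, 0.002]
ft_force: [-5.6, -8.1, 3.8]
finger_gap: 0.0649
grip_force: 28.7
```

play_rows:
  moves: "0 0 0 -0.001 -0.0025 0 1; 0 0 0 0 0 0 1; 0 0 0 0 0 0 1"

```text
t: 9.5
ee_pos: [0.6548, -0.2247, 0.0788]
tool_rot: [0.733, 0.68, 0.0, 0.001]
ft_force: [-0.4, -2.7, 1.0]
finger_gap: 0.065
grip_force: 28.4
```

play_rows:
  moves: "0 0 0 0 -0.0005 -0.002 1; 0 0 0 0 0 0 1; 0 0 0 0 0 0 1"

```text
t: 9.8
ee_pos: [0.6547, -0.2252, 0.0764]
tool_rot: [0.733, 0.68, 0.0, 0.001]
ft_force: [1.4, -1.8, 4.1]
finger_gap: 0.0651
grip_force: 28.7
```

play_rows:
  moves: "0 0 0 0 0 0 0.3; 0 0 0 0 0 0 0; 0 0 0 0 0 0 0; 0 0 0 0 0 0.02 0; 0 0 0 0 0 0.04 0; 0 0 0 0 0 0.05 0; 0 0 0 -0.013 0.03 0.04 0; 0 0 0 -0.02 0.045 0 0; 0 0 0 -0.02 0.045 0 0; 0 0 0 -0.02 0.045 0 0"

```text
t: 10.8
ee_pos: [0.5806, -0.0595, 0.2243]
tool_rot: [0.734, 0.68, 0.0, -0.0]
ft_force: [0.1, 0.2, -0.9]
finger_gap: 0.0855
grip_force: 0.0
```

play_rows:
  moves: "0 0 0 -0.02 0.045 0 0; 0 0 0 0 0.04 0 0; 0 0 0 0 0 0 0; 0 0 0 0 0 0 0"

```text
t: 11.2
ee_pos: [0.5614, 0.0249, 0.2244]
tool_rot: [0.733, 0.681, -0.0, -0.0]
ft_force: [0.1, -0.4, 1.2]
finger_gap: 0.0854
grip_force: 0.0
```

Run:
```python
from h import *
st(); p,d=snap('top'); P=cloud('top',d); p2,d2=snap('scene'); S=cloud('scene',d2)
for k,c,z,r in(('A',(.6545,-.223),.112,.033),('s2',(.5615,.229),.059,.033),('s3',(.4445,.224),.059,.033),('c1',(.444,.108),.095,.03)):
    print(k,circ(P,c,z,r,rad=.045),'|',circ(S,c,z,r,rad=.045))
```

```text
11.2 [0.5614 0.0249 0.2244] [ 0.1 -0.4  1.2] gap 0.0854 v 0.038 q [0.04 0.11 0.19 1.65 0.   1.69]
A (array([ 0.6546, -0.2227]), 0.0333, array([ 0.6549, -0.2244]), np.int64(153), np.float64(0.1113)) | (array([ 0.653 , -0.2218]), 0.0355, array([ 0.6549, -0.2206]), np.int64(169), np.float64(0.1107))
s2 (array([0.5613, 0.2285]), 0.0332, array([0.5612, 0.2297]), np.int64(141), np.float64(0.0589)) | (array([0.5607, 0.2303]), 0.0359, array([0.5612, 0.2302]), np.int64(111), np.float64(0.0578))
s3 (array([0.4454, 0.2236]), 0.033, array([0.4458, 0.2253]), np.int64(149), np.float64(0.0588)) | (array([0.4478, 0.2199]), 0.0344, array([0.437 , 0.2039]), np.int64(37), np.float64(0.058))
c1 None | (array([0.4437, 0.1113]), 0.035, array([0.4449, 0.109 ]), np.int64(96), np.float64(0.0939))
```

play_rows:
  moves: "0 0 0 0 0.05 0 0; 0 0 0 0 0.05 0 0; 0 0 0 0 0.05 0 0; 0 0 0 0 0.04 -0.04 0; 0 0 0 0 0.0135 -0.05 0; 0 0 0 0 0 -0.05 0; 0 0 0 0 0 -0.04 0; 0 0 0 0 0 -0.022 0; 0 0 0 0 0 0 0; 0 0 0 0 0 0 0.5"

```text
t: 12.3
ee_pos: [0.5623, 0.2215, 0.0295]
tool_rot: [0.734, 0.679, -0.0, -0.0]
ft_force: [-0.4, -0.2, 0.4]
finger_gap: 0.0732
grip_force: 0.0
```

play_rows:
  moves: "0 0 0 0 0 0 1; 0 0 0 0 0 0 1; 0 0 0 0 0 0 1; 0 0 0 0 0 0 1"

```text
t: 12.7
ee_pos: [0.5629, 0.2225, 0.0309]
tool_rot: [0.734, 0.68, 0.001, 0.001]
ft_force: [0.8, -1.4, 6.3]
finger_gap: 0.0647
grip_force: 28.9
```

play_rows:
  moves: "0 0 0 0 0 0 0; 0 0 0 0 0 0 0; 0 0 0 0 0 0 0; 0 0 0 -0.001 0.006 -0.007 0; 0 0 0 0 0 0 0; 0 0 0 0 0 0 1; 0 0 0 0 0 0 1; 0 0 0 0 0 0 1; 0 0 0 0 0 0 1; 0 0 0 0 0 0 1"

```text
t: 13.7
ee_pos: [0.5607, 0.2283, 0.0219]
tool_rot: [0.733, 0.68, -0.0, -0.0]
ft_force: [0.4, -0.5, -0.6]
finger_gap: 0.0649
grip_force: 28.0
```

```bash
python3 -c "
from h import *
st()"
```

```text
13.7 [0.5607 0.2283 0.0219] [ 0.4 -0.5 -0.6] gap 0.0649 v 0.002 q [ 0.39  0.24 -0.06  1.27 -0.    2.03]
```

play_rows:
  moves: "0 0 0 0 0 0.03 1; 0 0 0 0 0 0.045 1; 0 0 0 0 0 0.045 1; 0 0 0 0 0 0.05 1; 0 0 0 -0.0011 -0.03 0 1; 0 0 0 -0.0011 -0.045 0 1; 0 0 0 -0.0011 -0.045 0 1; 0 0 0 -0.0011 -0.045 0 1; 0 0 0 -0.0011 -0.045 0 1; 0 0 0 -0.0011 -0.045 0 1"

```text
t: 14.7
ee_pos: [0.5537, -0.0284, 0.1921]
tool_rot: [0.733, 0.68, 0.0, 0.0]
ft_force: [0.6, 0.5, -0.7]
finger_gap: 0.0647
grip_force: 28.4
```

play_rows:
  moves: "0 0 0 -0.0011 -0.045 0 1; 0 0 0 -0.0011 -0.045 0 1; 0 0 0 -0.0011 -0.045 0 1; 0 0 0 -0.0014 -0.0393 0 1; 0 0 0 0 -0.015 -0.025 1; 0 0 0 0 0 -0.04 1; 0 0 0 0 0 -0.03 1; 0 0 0 0 0 -0.01 1; 0 0 0 0 0 0 1; 0 0 0 0 0 0 1"

```text
t: 15.7
ee_pos: [0.5499, -0.216, 0.0886]
tool_rot: [0.733, 0.68, 0.0, 0.001]
ft_force: [-0.5, -0.8, 0.0]
finger_gap: 0.0648
grip_force: 28.4
```

```bash
python3 -c "
from h import *
st()"
```

```text
15.7 [ 0.5499 -0.216   0.0886] [-0.5 -0.8  0. ] gap 0.0648 v 0.012 q [-0.37  0.18 -0.    1.39 -0.    1.27]
```

Now down to 0.077, then check the force.

play_rows:
  moves: "0 0 0 0 0 -0.005 1; 0 0 0 0 0 -0.004 1; 0 0 0 0 0 -0.003 1; 0 0 0 0 0 0 1; 0 0 0 0 0 0 1"

```text
t: 16.2
ee_pos: [0.5499, -0.2163, 0.0752]
tool_rot: [0.734, 0.68, 0.0, 0.001]
ft_force: [3.6, -2.9, -1.5]
finger_gap: 0.0649
grip_force: 28.4
```

play_rows:
  moves: "0 0 0 0 0 0 0.3; 0 0 0 0 0 0 0; 0 0 0 0 0 0 0; 0 0 0 0 0 0.02 0; 0 0 0 0 0 0.045 0; 0 0 0 0 0 0.045 0; 0 0 0 -0.007 0.03 0.03 0; 0 0 0 -0.01 0.045 0 0; 0 0 0 -0.01 0.045 0 0; 0 0 0 -0.01 0.045 0 0"

```text
t: 17.2
ee_pos: [0.5115, -0.0494, 0.2152]
tool_rot: [0.734, 0.679, 0.0, -0.0]
ft_force: [1.1, -0.0, -0.2]
finger_gap: 0.0851
grip_force: 0.0
```

Run:
```python
from h import *
st(); p,d=snap('top'); P=cloud('top',d); p2,d2=snap('scene'); S=cloud('scene',d2)
for k,c,z,r in(('A',(.6545,-.223),.112,.033),('B',(.5494,-.2153),.112,.033),('s3',(.4445,.224),.059,.033),('c1',(.444,.108),.095,.03)):
    print(k,circ(P,c,z,r,rad=.045),'|',circ(S,c,z,r,rad=.045))
```

```text
17.2 [ 0.5115 -0.0494  0.2152] [ 1.1 -0.  -0.2] gap 0.0851 v 0.836 q [-0.1  -0.    0.05  1.63  0.    1.55]
A (array([ 0.6544, -0.2233]), 0.0336, array([ 0.655 , -0.2244]), np.int64(158), np.float64(0.1115)) | (array([ 0.6536, -0.2209]), 0.0349, array([ 0.6545, -0.2219]), np.int64(172), np.float64(0.1108))
B (array([ 0.5498, -0.2155]), 0.0328, array([ 0.5517, -0.2246]), np.int64(122), np.float64(0.1118)) | (array([ 0.5507, -0.2114]), 0.0357, array([ 0.5496, -0.2131]), np.int64(157), np.float64(0.1107))
s3 (array([0.4455, 0.2239]), 0.0331, array([0.4458, 0.2248]), np.int64(141), np.float64(0.0592)) | (array([0.4444, 0.2263]), 0.0375, array([0.4453, 0.2267]), np.int64(106), np.float64(0.0579))
c1 (array([0.444 , 0.1083]), 0.0302, array([0.443 , 0.1087]), np.int64(92), np.float64(0.0956)) | (array([0.4459, 0.1115]), 0.032, array([0.4584, 0.1153]), np.int64(45), np.float64(0.0933))
```

play_rows:
  moves: "0 0 0 -0.011 0.045 0 0; 0 0 0 -0.011 0.045 0 0; 0 0 0 -0.011 0.045 0 0; 0 0 0 -0.011 0.045 0 0; 0 0 0 -0.011 0.045 0 0; 0 0 0 -0.0115 0.045 0 0; 0 0 0 0 0.004 -0.04 0; 0 0 0 0 0 -0.04 0; 0 0 0 0 0 -0.04 0; 0 0 0 0 0 -0.04 0"

```text
t: 18.3
ee_pos: [0.4457, 0.2228, 0.0534]
tool_rot: [0.733, 0.68, -0.0, -0.0]
ft_force: [1.0, 0.6, -0.3]
finger_gap: 0.085
grip_force: 0.0
```

play_rows:
  moves: "0 0 0 0 0 -0.033 0; 0 0 0 0 0 0 0; 0 0 0 0 0 0 0"

```text
t: 18.6
ee_pos: [0.4459, 0.2228, 0.0226]
tool_rot: [0.734, 0.68, -0.0, -0.0]
ft_force: [0.7, 0.1, 1.1]
finger_gap: 0.0853
grip_force: 0.0
```

play_rows:
  moves: "0 0 0 0 0 0 1; 0 0 0 0 0 0 1; 0 0 0 0 0 0 1; 0 0 0 0 0 0 1; 0 0 0 0 0 0.03 1; 0 0 0 0 0 0.045 1; 0 0 0 0 0 0.045 1; 0 0 0 0 0 0.045 1; 0 0 0 0 -0.03 0 1; 0 0 0 0 -0.045 0 1"

```text
t: 19.6
ee_pos: [0.447, 0.1488, 0.1901]
tool_rot: [0.732, 0.681, 0.002, 0.001]
ft_force: [0.5, -0.7, -0.2]
finger_gap: 0.065
grip_force: 28.5
```

play_rows:
  moves: "0 0 0 0 -0.045 0 1; 0 0 0 0 -0.045 0 1; 0 0 0 0 -0.045 0 1; 0 0 0 0 -0.045 0 1; 0 0 0 0 -0.045 0 1; 0 0 0 0 -0.045 0 1; 0 0 0 0 -0.045 0 1; 0 0 0 0 -0.04 0 1; 0 0 0 0 0 0 1; 0 0 0 0 0 0 1"

```text
t: 20.6
ee_pos: [0.4459, -0.2078, 0.1881]
tool_rot: [0.734, 0.679, 0.0, 0.001]
ft_force: [-0.3, 0.5, -0.3]
finger_gap: 0.0647
grip_force: 28.5
```

```bash
python3 -c "
from h import *
st()"
```

```text
20.6 [ 0.4459 -0.2078  0.1881] [-0.3  0.5 -0.3] gap 0.0647 v 0.039 q [-0.44 -0.06 -0.06  1.57  0.    1.21]
```

play_rows:
  moves: "0 0 0 -0.0005 -0.0005 -0.04 1; 0 0 0 0 0 -0.035 1; 0 0 0 0 0 -0.02 1; 0 0 0 0 0 -0.007 1; 0 0 0 0 0 -0.005 1; 0 0 0 0 0 -0.0035 1; 0 0 0 0 0 0 1; 0 0 0 0 0 0 1"

```text
t: 21.4
ee_pos: [0.4456, -0.2078, 0.078]
tool_rot: [0.733, 0.68, -0.0, 0.001]
ft_force: [-2.9, -3.8, 0.2]
finger_gap: 0.065
grip_force: 28.6
```

play_rows:
  moves: "0 0 0 -0.0005 -0.001 -0.0015 1; 0 0 0 0 0 0 1; 0 0 0 0 0 0 0.3; 0 0 0 0 0 0 0; 0 0 0 0 0 0 0; 0 0 0 0 0 0.02 0; 0 0 0 0 0 0.045 0; 0 0 0 0 0 0.045 0; 0 0 0 0 0.02 0.03 0; 0 0 0 -0.004 0.04 0 0"

```text
t: 22.4
ee_pos: [0.4426, -0.1493, 0.2194]
tool_rot: [0.734, 0.679, 0.002, 0.003]
ft_force: [0.4, 0.9, -0.8]
finger_gap: 0.0852
grip_force: 0.0
```

play_rows:
  moves: "0 0 0 -0.004 0.045 0 0; 0 0 0 -0.003 0.045 0 0; 0 0 0 0 0.03 0 0; 0 0 0 0 0.03 0 0; 0 0 0 0 0 0 0; 0 0 0 0 0 0 0"

```text
t: 23.0
ee_pos: [0.4339, 0.0021, 0.2152]
tool_rot: [0.733, 0.68, 0.0, 0.0]
ft_force: [-0.9, 0.3, -0.4]
finger_gap: 0.0855
grip_force: 0.0
```

Run:
```python
from h import *
st(); p,d=snap('top','t3.png'); P=cloud('top',d); p2,d2=snap('scene','s3.png'); S=cloud('scene',d2)
for k,c,z,r in(('A',(.6545,-.223),.112,.033),('B',(.5494,-.2153),.112,.033),('C',(.4454,-.2076),.112,.033),('st2',(.567,.0),.107,.015),('c2',(.434,.005),.095,.03),('c1',(.444,.108),.095,.03)):
    print(k,circ(P,c,z,r,rad=r+.012),'|',circ(S,c,z,r,rad=r+.012))
```

```text
23.0 [0.4339 0.0021 0.2152] [-0.9  0.3 -0.4] gap 0.0855 v 0.03 q [ 0.   -0.19 -0.12  1.64  0.    1.65]
A (array([ 0.6544, -0.2233]), 0.0333, array([ 0.6547, -0.2247]), np.int64(149), np.float64(0.1114)) | (array([ 0.6556, -0.2214]), 0.0339, array([ 0.6541, -0.2198]), np.int64(161), np.float64(0.1109))
B (array([ 0.5496, -0.2159]), 0.0334, array([ 0.5492, -0.2174]), np.int64(161), np.float64(0.1115)) | (array([ 0.5516, -0.2114]), 0.0361, array([ 0.5491, -0.2137]), np.int64(152), np.float64(0.1106))
C (array([ 0.4452, -0.2074]), 0.0332, array([ 0.4452, -0.208 ]), np.int64(159), np.float64(0.1114)) | (array([ 0.4445, -0.2061]), 0.0349, array([ 0.4446, -0.2061]), np.int64(136), np.float64(0.1108))
st2 (array([5.666e-01, 1.000e-04]), 0.015, array([ 0.5666, -0.0006]), np.int64(95), np.float64(0.1071)) | (array([0.5675, 0.0026]), 0.0162, array([0.5675, 0.0011]), np.int64(73), np.float64(0.1073))
c2 None | (array([0.4318, 0.0057]), 0.0338, array([0.434 , 0.0062]), np.int64(93), np.float64(0.0942))
c1 (array([0.4441, 0.1079]), 0.03, array([0.4506, 0.1221]), np.int64(53), np.float64(0.0952)) | (array([0.4444, 0.1098]), 0.0335, array([0.4445, 0.1089]), np.int64(89), np.float64(0.0941))
```

play_rows:
  moves: "0 0 0 0 0.002 -0.04 0; 0 0 0 0 0 -0.04 0; 0 0 0 0 0 -0.045 0; 0 0 0 0 0 -0.038 0; 0 0 0 0 0 0 0; 0 0 0 0 0 0 0.3; 0 0 0 0 0 0 1; 0 0 0 0 0 0 1; 0 0 0 0 0 0 1; 0 0 0 0 0 0 1"
  grip_force: 30

```text
t: 24.1
ee_pos: [0.4353, 0.0033, 0.0546]
tool_rot: [0.734, 0.68, 0.001, 0.001]
ft_force: [-1.6, -0.8, 7.5]
finger_gap: 0.0592
grip_force: 32.6
```

```bash
python3 -c "
from h import *
st()"
```

```text
24.1 [0.4353 0.0033 0.0546] [-1.6 -0.8  7.5] gap 0.0592 v 0.001 q [ 0.01 -0.19 -0.43  1.33 -0.    1.65]
```

play_rows:
  moves: "0 0 0 0 0 0.03 1; 0 0 0 0 0 0.045 1; 0 0 0 0 0 0.045 1; 0 0 0 0 -0.02 0.035 1; 0 0 0 0.003 -0.045 0 1; 0 0 0 0.003 -0.045 0 1; 0 0 0 0.003 -0.045 0 1; 0 0 0 0.002 -0.04 0 1; 0 0 0 0 -0.016 0 1; 0 0 0 0 0 0 1"

```text
t: 25.1
ee_pos: [0.4449, -0.2093, 0.2077]
tool_rot: [0.734, 0.679, 0.0, 0.0]
ft_force: [-0.5, 0.9, -1.8]
finger_gap: 0.0591
grip_force: 33.9
```

play_rows:
  moves: "0 0 0 0 0 0 1; 0 0 0 0 0 0 1"

```text
t: 25.3
ee_pos: [0.4451, -0.2064, 0.2075]
tool_rot: [0.733, 0.68, 0.0, 0.0]
ft_force: [0.4, -1.1, -1.8]
finger_gap: 0.0588
grip_force: 33.9
```

play_rows:
  moves: "0 0 0 0 -0.0015 -0.03 1; 0 0 0 0 0 -0.03 1; 0 0 0 0 0 -0.015 1; 0 0 0 0 0 -0.008 1; 0 0 0 0 0 -0.006 1; 0 0 0 0 0 -0.004 1; 0 0 0 0 0 0 1; 0 0 0 0 0 0 1"

```text
t: 26.1
ee_pos: [0.4454, -0.2091, 0.1147]
tool_rot: [0.733, 0.68, 0.0, 0.001]
ft_force: [2.0, 0.6, -1.8]
finger_gap: 0.0592
grip_force: 33.8
```

play_rows:
  moves: "0 0 0 0 0 -0.002 1; 0 0 0 0 0 0 1; 0 0 0 0 0 0 1"

```text
t: 26.4
ee_pos: [0.4457, -0.2092, 0.1126]
tool_rot: [0.733, 0.68, 0.001, 0.001]
ft_force: [5.1, 0.2, 1.8]
finger_gap: 0.0589
grip_force: 34.0
```

play_rows:
  moves: "0 0 0 0 0 0 0.3; 0 0 0 0 0 0 0; 0 0 0 0 0 0 0; 0 0 0 0 0 0.02 0; 0 0 0 0 0 0.04 0; 0 0 0 0 0 0.04 0; 0 0 0 0 0.03 0 0; 0 0 0 0 0.045 0 0; 0 0 0 0 0.045 0 0; 0 0 0 0 0.045 0 0"

```text
t: 27.4
ee_pos: [0.4442, -0.0426, 0.2118]
tool_rot: [0.734, 0.679, -0.0, -0.0]
ft_force: [1.8, -0.9, 0.6]
finger_gap: 0.0851
grip_force: 0.0
```

play_rows:
  moves: "0 0 0 0 0.045 0 0; 0 0 0 0 0.045 0 0; 0 0 0 0 0.04 0 0; 0 0 0 0 0.02 0 0; 0 0 0 0 0 -0.02 0; 0 0 0 0 0 0 0; 0 0 0 0 0 0 0"

```text
t: 28.1
ee_pos: [0.4445, 0.1057, 0.1919]
tool_rot: [0.734, 0.68, -0.001, -0.0]
ft_force: [0.3, -0.9, 1.0]
finger_gap: 0.085
grip_force: 0.0
```

```bash
cat > chk.py <<'E'
from h import *
import sys
st(); p,d=snap('top','t.png'); P=cloud('top',d); p2,d2=snap('scene','s.png'); S=cloud('scene',d2)
full=sys.argv[1]
for k,c in(('A',(.6545,-.223)),('B',(.5494,-.2157)),('C',(.4453,-.2076))):
    for z,r in ((.112,.033),)+(((.152,.03),) if k in full else ())+(((.164,.015),) if k.lower() in full else ()):
        print(k,z,circ(P,c,z,r,rad=r+.012),'|',circ(S,c,z,r,rad=r+.012))
E
python3 chk.py C
```

```text
28.1 [0.4445 0.1057 0.1919] [ 0.3 -0.9  1. ] gap 0.085 v 0.022 q [ 0.23 -0.14 -0.13  1.59 -0.    1.88]
A 0.112 (array([ 0.6548, -0.2227]), 0.0334, array([ 0.6553, -0.2238]), np.int64(148), np.float64(0.1115)) | (array([ 0.6542, -0.2217]), 0.0344, array([ 0.6549, -0.2213]), np.int64(170), np.float64(0.111))
B 0.112 (array([ 0.5495, -0.2152]), 0.0332, array([ 0.5497, -0.2171]), np.int64(155), np.float64(0.1116)) | (array([ 0.5496, -0.2125]), 0.0349, array([ 0.5501, -0.2141]), np.int64(159), np.float64(0.1108))
C 0.112 (array([ 0.4454, -0.2067]), 0.0327, array([ 0.4516, -0.1892]), np.int64(58), np.float64(0.1125)) | (array([ 0.4497, -0.2074]), 0.0331, array([ 0.4617, -0.2193]), np.int64(97), np.float64(0.1122))
C 0.152 (array([ 0.4453, -0.2072]), 0.0301, array([ 0.4459, -0.2083]), np.int64(116), np.float64(0.1525)) | (array([ 0.4463, -0.2031]), 0.0324, array([ 0.446 , -0.2051]), np.int64(124), np.float64(0.1505))
```

play_rows:
  moves: "0 0 0 0 0.0018 -0.04 0; 0 0 0 0 0 -0.04 0; 0 0 0 0 0 -0.03 0; 0 0 0 0 0 -0.03 0; 0 0 0 0 0 0 0; 0 0 0 0 0 0 0.3; 0 0 0 0 0 0 1; 0 0 0 0 0 0 1; 0 0 0 0 0 0 1; 0 0 0 0 0 0 1"

```text
t: 29.2
ee_pos: [0.446, 0.1081, 0.0544]
tool_rot: [0.733, 0.68, 0.001, 0.001]
ft_force: [-2.6, -0.5, 7.5]
finger_gap: 0.0593
grip_force: 31.9
```

```bash
python3 -c "
from h import *
st()"
```

```text
29.2 [0.446  0.1081 0.0544] [-2.6 -0.5  7.5] gap 0.0593 v 0.001 q [ 0.24 -0.13 -0.38  1.32 -0.    1.88]
```

play_rows:
  moves: "0 0 0 0 0 0.03 1; 0 0 0 0 0 0.045 1; 0 0 0 0 0 0.045 1; 0 0 0 0.005 -0.02 0.04 1; 0 0 0 0.014 -0.042 0 1; 0 0 0 0.014 -0.042 0 1; 0 0 0 0.014 -0.042 0 1; 0 0 0 0.014 -0.042 0 1; 0 0 0 0.014 -0.042 0 1; 0 0 0 0.014 -0.042 0 1"

```text
t: 30.2
ee_pos: [0.5345, -0.1662, 0.2134]
tool_rot: [0.734, 0.68, 0.001, 0.001]
ft_force: [1.1, 0.2, -1.0]
finger_gap: 0.0594
grip_force: 33.5
```

play_rows:
  moves: "0 0 0 0.014 -0.04 0 1; 0 0 0 0.002 -0.0115 0 1; 0 0 0 0 0 0 1; 0 0 0 0 0 0 1; 0 0 0 0 0 0 1"

```text
t: 30.7
ee_pos: [0.5498, -0.2145, 0.2127]
tool_rot: [0.733, 0.68, 0.0, 0.0]
ft_force: [-0.0, -0.7, -1.6]
finger_gap: 0.0594
grip_force: 33.5
```

play_rows:
  moves: "0 0 0 0 -0.0015 -0.03 1; 0 0 0 0 0 -0.03 1; 0 0 0 0 0 -0.02 1; 0 0 0 0 0 -0.01 1; 0 0 0 0 0 -0.006 1; 0 0 0 0 0 -0.003 1; 0 0 0 0 0 -0.001 1; 0 0 0 0 0 0 1; 0 0 0 0 0 0 1"

```text
t: 31.6
ee_pos: [0.5509, -0.2169, 0.1133]
tool_rot: [0.733, 0.68, 0.001, 0.001]
ft_force: [4.8, 3.4, 3.5]
finger_gap: 0.0594
grip_force: 33.3
```

play_rows:
  moves: "0 0 0 0.001 0 0 1; 0 0 0 0 0 0 0.3; 0 0 0 0 0 0 0; 0 0 0 0 0 0 0; 0 0 0 0 0 0.02 0; 0 0 0 0 0 0.04 0; 0 0 0 0 0 0.045 0; 0 0 0 0.004 0.03 0.02 0; 0 0 0 0.004 0.045 0 0; 0 0 0 0.004 0.045 0 0"

```text
t: 32.6
ee_pos: [0.563, -0.0967, 0.2376]
tool_rot: [0.734, 0.679, 0.0, 0.001]
ft_force: [-0.1, 0.3, -0.9]
finger_gap: 0.0855
grip_force: 0.0
```

play_rows:
  moves: "0 0 0 0.004 0.045 0 0; 0 0 0 0 0.045 0 0; 0 0 0 0 0.005 0 0; 0 0 0 0 0 0 0; 0 0 0 0 0 0 0"

```text
t: 33.1
ee_pos: [0.5668, -0.0029, 0.2368]
tool_rot: [0.734, 0.68, -0.0, 0.0]
ft_force: [0.2, -0.5, -0.0]
finger_gap: 0.0854
grip_force: 0.0
```

```bash
python3 chk.py BC
```

```text
33.1 [ 0.5668 -0.0029  0.2368] [ 0.2 -0.5 -0. ] gap 0.0854 v 0.019 q [-0.    0.13  0.23  1.67 -0.    1.64]
A 0.112 (array([ 0.655 , -0.2234]), 0.0337, array([ 0.6548, -0.224 ]), np.int64(152), np.float64(0.1114)) | (array([ 0.6549, -0.2203]), 0.0347, array([ 0.6545, -0.2208]), np.int64(166), np.float64(0.111))
B 0.112 (array([ 0.5498, -0.2147]), 0.0325, array([ 0.5443, -0.1961]), np.int64(61), np.float64(0.1118)) | (array([ 0.5525, -0.2163]), 0.0335, array([ 0.5656, -0.2272]), np.int64(105), np.float64(0.1116))
B 0.152 (array([ 0.5505, -0.2158]), 0.0304, array([ 0.5505, -0.2158]), np.int64(113), np.float64(0.1524)) | (array([ 0.5509, -0.213 ]), 0.0318, array([ 0.5507, -0.2144]), np.int64(137), np.float64(0.151))
C 0.112 (array([ 0.4454, -0.2066]), 0.0326, array([ 0.4522, -0.1891]), np.int64(62), np.float64(0.112)) | (array([ 0.4484, -0.207 ]), 0.0322, array([ 0.4625, -0.2184]), np.int64(90), np.float64(0.1118))
C 0.152 (array([ 0.4454, -0.2076]), 0.0304, array([ 0.4454, -0.208 ]), np.int64(118), np.float64(0.152)) | (array([ 0.4443, -0.207 ]), 0.0338, array([ 0.4462, -0.2058]), np.int64(129), np.float64(0.1511))
```

play_rows:
  moves: "0 0 0 0 0.0025 -0.04 0.3; 0 0 0 0 0 -0.045 0.3; 0 0 0 0 0 -0.045 0.3; 0 0 0 0 0 -0.037 0.3; 0 0 0 0 0 0 0.3; 0 0 0 0 0 0 0.5; 0 0 0 0 0 0 1; 0 0 0 0 0 0 1; 0 0 0 0 0 0 1; 0 0 0 0 0 0 1"

```text
t: 34.2
ee_pos: [0.5683, 0.0001, 0.0727]
tool_rot: [0.734, 0.68, 0.001, 0.002]
ft_force: [-0.4, -1.8, 7.3]
finger_gap: 0.029
grip_force: 31.4
```

```bash
python3 -c "
from h import *
st()"
```

```text
34.2 [5.683e-01 1.000e-04 7.270e-02] [-0.4 -1.8  7.3] gap 0.029 v 0.003 q [ 0.    0.12 -0.09  1.35 -0.    1.65]
```

play_rows:
  moves: "0 0 0 0 0 0.03 1; 0 0 0 0 0 0.045 1; 0 0 0 0 0 0.045 1; 0 0 0 0.005 -0.02 0.04 1; 0 0 0 0.018 -0.042 0 1; 0 0 0 0.018 -0.042 0 1; 0 0 0 0.018 -0.042 0 1; 0 0 0 0.018 -0.042 0 1; 0 0 0 0.011 -0.0345 0 1; 0 0 0 0 0 0 1"

```text
t: 35.2
ee_pos: [0.6555, -0.2265, 0.2289]
tool_rot: [0.735, 0.678, -0.0, 0.0]
ft_force: [-0.3, 0.4, -1.0]
finger_gap: 0.0291
grip_force: 30.8
```

play_rows:
  moves: "0 0 0 0 0 0 1; 0 0 0 0 0 0 1"

```text
t: 35.4
ee_pos: [0.6549, -0.2215, 0.2308]
tool_rot: [0.733, 0.68, 0.0, 0.0]
ft_force: [0.0, 0.9, -1.1]
finger_gap: 0.0293
grip_force: 30.8
```

play_rows:
  moves: "0 0 0 0 -0.0015 -0.03 1; 0 0 0 0 0 -0.03 1; 0 0 0 0 0 -0.02 1; 0 0 0 0 0 -0.01 1; 0 0 0 0 0 -0.006 1; 0 0 0 0 0 -0.002 1; 0 0 0 0 0 -0.001 1; 0 0 0 0 0 0 1; 0 0 0 0 0 0 1"

```text
t: 36.3
ee_pos: [0.6553, -0.2237, 0.1318]
tool_rot: [0.733, 0.68, 0.0, 0.0]
ft_force: [0.8, 0.5, -0.2]
finger_gap: 0.0287
grip_force: 30.7
```

Slightly lower, release, lift and clear to look.

play_rows:
  moves: "0 0 0 0 0 -0.001 1; 0 0 0 0 0 0 1; 0 0 0 0 0 0 0.4; 0 0 0 0 0 0 0.4; 0 0 0 0 0 0 0.4; 0 0 0 0 0 0.03 0.4; 0 0 0 0 0 0.045 0.4; 0 0 0 0 0 0.03 0.4; 0 0 0 -0.015 0.045 0 0.5; 0 0 0 -0.015 0.045 0 0.58"

```text
t: 37.3
ee_pos: [0.6254, -0.1339, 0.2354]
tool_rot: [0.734, 0.679, 0.0, 0.001]
ft_force: [0.8, 0.7, -1.0]
finger_gap: 0.0359
grip_force: 0.0
```

play_rows:
  moves: "0 0 0 -0.015 0.045 0 0.58; 0 0 0 -0.015 0.045 0 0.58; 0 0 0 0 0.02 0 0.58; 0 0 0 0 0 0 0.58; 0 0 0 0 0 0 0.58"

```text
t: 37.8
ee_pos: [0.5949, -0.0237, 0.235]
tool_rot: [0.733, 0.68, -0.0, 0.0]
ft_force: [0.5, 1.0, -0.1]
finger_gap: 0.0358
grip_force: 0.0
```

```bash
python3 chk.py aBC
python3 - <<'E'
from h import *
a=cv2.imread('pics/t.png')[130:300,90:450]; b=cv2.imread('pics/s.png')[100:310,110:370]
a=cv2.resize(a,(720,340),interpolation=2); b=cv2.resize(b,(0,0),fx=1.2,fy=1.2); o=np.zeros((600,720,3),np.uint8); o[:340]=a; o[340:340+b.shape[0],:b.shape[1]]=b[:260]
cv2.imwrite('pics/v5.png',np.clip(o*1.4,0,255).astype(np.uint8))
E
```

```text
37.8 [ 0.5949 -0.0237  0.235 ] [ 0.5  1.  -0.1] gap 0.0358 v 0.026 q [-0.04  0.2   0.31  1.68 -0.    1.61]
A 0.112 (array([ 0.6541, -0.2235]), 0.0334, array([ 0.6498, -0.2156]), np.int64(97), np.float64(0.113)) | (array([ 0.6549, -0.2226]), 0.0342, array([ 0.6659, -0.2339]), np.int64(130), np.float64(0.1122))
A 0.164 (array([ 0.6544, -0.2236]), 0.0159, array([ 0.6538, -0.2225]), np.int64(116), np.float64(0.1648)) | (array([ 0.6538, -0.222 ]), 0.0163, array([ 0.6556, -0.2228]), np.int64(107), np.float64(0.1643))
B 0.112 (array([ 0.5497, -0.2142]), 0.0324, array([ 0.545 , -0.1964]), np.int64(58), np.float64(0.1123)) | (array([ 0.5508, -0.215 ]), 0.0329, array([ 0.5657, -0.2266]), np.int64(102), np.float64(0.1115))
B 0.152 (array([ 0.5504, -0.2155]), 0.0301, array([ 0.5502, -0.2154]), np.int64(113), np.float64(0.1524)) | (array([ 0.5498, -0.2144]), 0.0319, array([ 0.5497, -0.2141]), np.int64(134), np.float64(0.1515))
C 0.112 (array([ 0.4453, -0.2072]), 0.0327, array([ 0.4513, -0.1891]), np.int64(58), np.float64(0.1116)) | (array([ 0.449 , -0.2076]), 0.0326, array([ 0.4628, -0.2195]), np.int64(100), np.float64(0.1113))
C 0.152 (array([ 0.4456, -0.2077]), 0.0303, array([ 0.4454, -0.2092]), np.int64(116), np.float64(0.1524)) | (array([ 0.4463, -0.204 ]), 0.0318, array([ 0.4457, -0.2056]), np.int64(124), np.float64(0.1509))
```

View pics/v5.png

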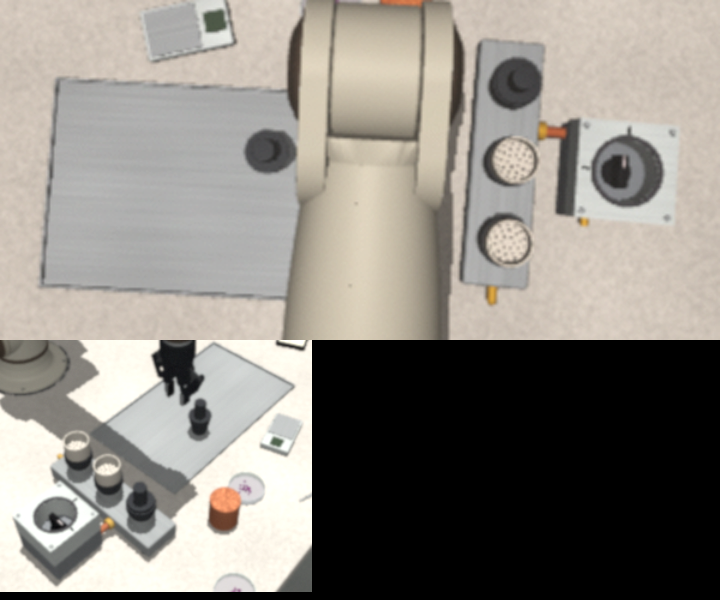

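The top view shows a stopper in station A and cups in B and C, all upright. The spare stopper is still in the tray at about (268,150), and the knob lies along the shut mark. Next is opening the valve.

play_rows:
  moves: "0 0 -0.142 -0.007 -0.043 0 0.58; 0 0 -0.142 -0.007 -0.043 0 0.58; 0 0 -0.142 -0.007 -0.043 0 0.58; 0 0 -0.142 -0.007 -0.043 0 0.58; 0 0 -0.142 -0.007 -0.043 0 0.58; 0 0 -0.142 -0.007 -0.043 0 0.58; 0 0 -0.142 -0.007 -0.043 0 0.58; 0 0 -0.142 -0.007 -0.04 0 0.58; 0 0 -0.142 0 0 0 0.58; 0 0 -0.142 0 0 0 0.58"
  grip_force: 40

```text
t: 38.9
ee_pos: [0.5376, -0.3677, 0.2339]
tool_rot: [0.999, 0.032, -0.001, -0.0]
ft_force: [0.4, -0.0, -0.0]
finger_gap: 0.0359
grip_force: 0.0
```

play_rows:
  moves: "0 0 -0.137 0 0 0 0.58; 0 0 0 0 0 0 0.58; 0 0 0 0 0 0 0.58; 0 0 0 0 0 0 0.58"

```text
t: 39.3
ee_pos: [0.5387, -0.3651, 0.2348]
tool_rot: [1.0, -0.03, -0.0, -0.0]
ft_force: [-0.9, 0.5, 0.0]
finger_gap: 0.036
grip_force: 0.0
```

```bash
python3 -c "
from h import *
st()
from scipy.spatial.transform import Rotation as T
x=T.from_quat(manip.get_state()['tool_rot']).apply([1,0,0]);print(np.arctan2(x[1],x[0]))"
```

```text
39.3 [ 0.5387 -0.3651  0.2348] [-0.9  0.5  0. ] gap 0.036 v 0.014 q [-0.6   0.35  0.49  1.71 -0.    2.61]
-0.05966256910075323
```

play_rows:
  moves: "0 0 0 0 0.0005 -0.04 0.58; 0 0 0 0 0 -0.04 0.58; 0 0 0 0 0 -0.03 0.58; 0 0 0 0 0 -0.03 0.58; 0 0 0 0 0 -0.019 0.58; 0 0 0 0 0 0 0.58; 0 0 0 0 0 0 1; 0 0 0 0 0 0 1; 0 0 0 0 0 0 1; 0 0 0 0 0 0 1"

```text
t: 40.3
ee_pos: [0.5389, -0.3643, 0.0763]
tool_rot: [1.0, -0.031, 0.0, 0.0]
ft_force: [-0.8, -0.4, 1.1]
finger_gap: 0.0132
grip_force: 42.1
```

play_rows:
  moves: "0 0 0.14 0 0 0 1; 0 0 0.14 0 0 0 1; 0 0 0.14 0 0 0 1; 0 0 0.14 0 0 0 1; 0 0 0.14 0 0 0 1; 0 0 0.14 0 0 0 1; 0 0 0.14 0 0 0 1; 0 0 0.14 0 0 0 1; 0 0 0.14 0 0 0 1; 0 0 0.14 0 0 0 1"

```text
t: 41.3
ee_pos: [0.5389, -0.3642, 0.0764]
tool_rot: [0.783, 0.622, 0.0, 0.0]
ft_force: [-1.6, -0.0, 1.8]
finger_gap: 0.0129
grip_force: 42.4
```

play_rows:
  moves: "0 0 0.1 0 0 0 1; 0 0 0.08 0 0 0 1; 0 0 0 0 0 0 1; 0 0 0 0 0 0 1; 0 0 0 0 0 0 1; 0 0 0 0 0 0 1"

```text
t: 41.9
ee_pos: [0.5389, -0.3642, 0.0764]
tool_rot: [0.726, 0.687, 0.0, 0.0]
ft_force: [-1.6, 1.9, 5.4]
finger_gap: 0.0135
grip_force: 80.5
```

```bash
python3 -c "
from h import *
st();print(manip.get_state()['wrist_torque'])
from scipy.spatial.transform import Rotation as T
x=T.from_quat(manip.get_state()['tool_rot']).apply([1,0,0]);print(np.arctan2(x[1],x[0]))"
```

```text
41.9 [ 0.5389 -0.3642  0.0764] [-1.6  1.9  5.4] gap 0.0135 v 0.003 q [-0.59  0.32  0.15  1.4   0.    1.03]
[ 0.46966065  0.50664923 -2.14336903]
1.5155455746034636
```

play_rows:
  moves: "0 0 0 0 0 0 0.58; 0 0 0 0 0 0 0.58; 0 0 0 0 0 0 0.58; 0 0 0 0 0 0.03 0.58; 0 0 0 0 0 0.045 0.58; 0 0 0 0 0 0.045 0.58; 0 0 0 0 0 0.04 0.58; 0 0 0 -0.02 -0.04 0 0.58; 0 0 0 -0.03 -0.04 0 0.58; 0 0 0 -0.03 -0.04 0 0.58"

```text
t: 42.9
ee_pos: [0.4585, -0.4853, 0.2361]
tool_rot: [0.725, 0.689, -0.0, 0.0]
ft_force: [1.0, -0.0, 0.4]
finger_gap: 0.0358
grip_force: 0.0
```

play_rows:
  moves: "0 0 0 -0.03 -0.035 0 0.58; 0 0 0 -0.03 -0.03 0 0.58; 0 0 0 -0.03 -0.03 0 0.58; 0 0 0 -0.03 0 0 0.58; 0 0 0 0 0 0 0.58; 0 0 0 0 0 0 0.58; 0 0 0 0 0 0 0.58"

```text
t: 43.6
ee_pos: [0.3398, -0.5789, 0.236]
tool_rot: [0.725, 0.688, 0.0, 0.0]
ft_force: [-0.2, -0.7, 0.4]
finger_gap: 0.0357
grip_force: 0.0
```

```bash
python3 chk.py aBC
python3 - <<'E'
from h import *
for n in('top','scene'):
    P=cloud(n,manip.camera(n)[1]).reshape(-1,3)
    m=(np.hypot(P[:,0]-.539,P[:,1]+.364)<.03)&(abs(P[:,2]-.1)<.006); q=P[m]
    w,V=np.linalg.eigh(np.cov(q[:,:2].T)); v=V[:,1]; v=v*np.sign(v[1]); print(n,m.sum(),np.arctan2(v[1],v[0])+.0735)
a=cv2.imread('pics/t.png')[60:300,90:450]; cv2.imwrite('pics/v6.png',np.clip(cv2.resize(a,None,fx=2,fy=2,interpolation=2)*1.3,0,255).astype(np.uint8))
E
```

```text
43.6 [ 0.3398 -0.5789  0.236 ] [-0.2 -0.7  0.4] gap 0.0357 v 0.01 q [-1.04  0.4   0.56  1.73  0.    0.58]
A 0.112 (array([ 0.6546, -0.2232]), 0.0335, array([ 0.6489, -0.2158]), np.int64(107), np.float64(0.1132)) | (array([ 0.6553, -0.2222]), 0.0341, array([ 0.6658, -0.234 ]), np.int64(134), np.float64(0.1125))
A 0.164 (array([ 0.6544, -0.2233]), 0.0153, array([ 0.6539, -0.2231]), np.int64(112), np.float64(0.1644)) | (array([ 0.6545, -0.2219]), 0.0157, array([ 0.6551, -0.2226]), np.int64(104), np.float64(0.1643))
B 0.112 (array([ 0.5497, -0.2148]), 0.0326, array([ 0.5442, -0.1962]), np.int64(60), np.float64(0.112)) | (array([ 0.5517, -0.2151]), 0.0332, array([ 0.5659, -0.2264]), np.int64(101), np.float64(0.1116))
B 0.152 (array([ 0.5504, -0.2158]), 0.0307, array([ 0.5506, -0.2159]), np.int64(114), np.float64(0.1523)) | (array([ 0.5484, -0.2155]), 0.0327, array([ 0.5506, -0.2142]), np.int64(134), np.float64(0.1512))
C 0.112 (array([ 0.4455, -0.2067]), 0.0327, array([ 0.4517, -0.1889]), np.int64(59), np.float64(0.1124)) | (array([ 0.4484, -0.2072]), 0.0327, array([ 0.4621, -0.2196]), np.int64(93), np.float64(0.1115))
C 0.152 (array([ 0.4449, -0.2073]), 0.0303, array([ 0.4455, -0.2082]), np.int64(116), np.float64(0.1523)) | (array([ 0.4465, -0.2052]), 0.0318, array([ 0.4464, -0.2058]), np.int64(119), np.float64(0.1512))
top 86 1.4836710025151416
scene 95 1.4982911821130382
```

View pics/v6.png

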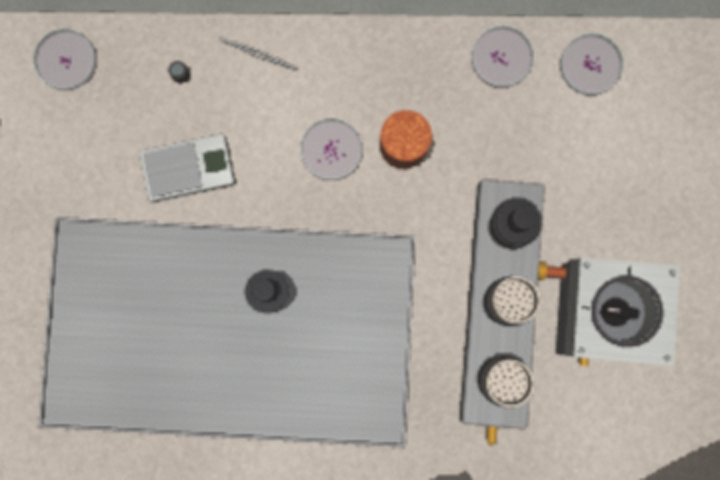

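The picture shows the white line at the open mark (about 1.49 rad), with every station filled and upright. The tin, dish and balance are where they started, and the arm is clear.

```bash
python3 -c "
from h import *
print(manip.job_done())"
```

```text
the job is handed in; nothing more can be done
None
```

The job is handed in, verdict not shown: I shut the valve, stood a sleeve in each station with the two cups and one stopper resting loosely in them, opened the valve to about 1.49 rad, and moved nothing else on the bench.

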